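Close the nesting canister with its twist cap

ROBOT

A 6-joint arm with a two-finger parallel gripper is mounted at the origin on a cart in front of the work surface, level with it; the furniture and walls round the work are solid. World frame = base frame: x ahead of the robot, y to its left, z up, the work surface at z = 0. Lengths are in m, angles in rad, forces in N, time in s.
With the tool pointing down it reaches from about 0.35 to 0.975 m from the base axis. Payload 4.9 kg.
Tool frame: the origin (TCP) lies at the very end of the fingers, on their centre line; the grasp point (between the pads) lies 19 mm behind it; z points along the fingers, y is the line along which they close (so a half turn about z gives the same grasp; the last joint's range is limited). The gripper opens to 85 mm and grips with 20 to 120 N. Pads are 22 mm wide; open, the fingers measure 114 mm over their backs; the gripper's body (76 mm by 85 mm) begins 54 mm behind the grasp point. The pads swing forward as they close: fully open they stand 13 mm farther back than shut.
Start: joints at [1.112, 0.053, 1.613, -0, 1.476, -0.119], TCP at [0.208, 0.589, 0.231] pointing down, gripper open.
Joint ranges: [-3.01, 3.01], [-1.01, 2.22], [0.06, 2.58], [-1.02, 4.17], [0.09, 2.62], [-3.14, 3.14]. Speed limits (rad/s): [2.57, 2.57, 3.14, 3.14, 3.14, 3.14].

INTERFACE

Orientations are given as a rotation vector (axis times angle).
In Python, from station import ctrl, imaging gives the robot as it stands.
- The arm moves only by the tool play_rows, never from a script. Its argument "series" is a list of rows, each a list of 3 entries, a list of its own where there are three numbers: the opening, from 0 (shut) to 1 (fully open), then the shift along the tool's x, y, z each as a share of 0.05 m, from -1 to 1, then the turn, a rotation vector about the tool's x, y, z each as a share of 8 degrees, from -1 to 1. In form: [[grip, [dx, dy, dz], [ax, ay, az]], ...]. A call has 1 to 8 rows; each row shifts and turns the commanded pose from where the row before left it, along the tool's axes as they then stand; what a row does not reach is not made up. A row lasts 1/8 s, in which the tool goes at most 62.5 mm and 10.7 degrees, less where a joint would pass 70% of its speed; a pose out of reach is approached as far as the arm can. A call with a number of a shift or a turn outside -1 to 1 is refused whole. A call with a gripper value outside its range is refused whole. The fingers move at their own pace and stop on an object; "force" is the grip in N (left out, the last holds). Time passes only in rows, so rows that do not move let the fingers close. It gives the time, the measured TCP pose, the force, the opening and the grip force at its end, in the units of the state.
- ctrl.get_obs(): the state, without advancing time (a new reading comes with each control period).
- imaging.get_image(name): name is "scene" or "top" or "wrist"; returns a dict with "color" (420x560x3 uint8, blue, green, red), "fx", "fy", "cx", "cy" (pixels), "extrinsics" (4x4, takes a point from world to camera coordinates); the wrist camera has in their place "hand_eye" (4x4, takes a point from camera to tool coordinates, whose origin is the TCP and whose axes are the flange's). Camera axes: x right, y down, z forward; pixel columns grow to the right and rows downward; lengths in m; the calibration is good to about 2 mm. The wrist camera is an equidistant fisheye: a pixel r from the principal point sees the ray r / f radians off the axis. A picture is of the moment at which its call begins: read the wrist's pose just before it. There is no depth.
- ctrl.finish_job(): hands the job in; it is judged then, once.
The state is a dict: "t": time; "q": joint angles; "dq": joint speeds; "effort": joint torques, N m; "tool_pos": TCP position; "tool_rot": TCP orientation; "contact_force": force on the tool from outside, world axes, zero at the start; "wrist_torque": the same for the moment, N m; "opening": finger opening in m; "grip_force": force on a finger pad.
Only numpy, scipy, OpenCV 4.12 (cv2) and the standard library are available. Lean on these libraries where they do the work, as an engineer would, in place of code of your own. Each camera call takes 0.05 s, during which the arm holds its last target. There are 200 camera calls.

TASK

The small wooden canister already stands inside the lower shell of the bigger one. Choose the cap tall enough to cover it (not the flat one), lower it over the small canister onto the lower shell with its two ears clear of the two steel clips, then twist it clockwise, seen from above, until its ears are fully under the clips and its grip bar lines up with them. Keep the small canister standing inside and leave the flat cap where it is.

Things in the scene. Friction and masses are not known exactly. Their poses are not given: they have to be found in the camera images.
- tall_cap_center (a point): Centre, half-way up, of the loose tall wooden cap, 97 mm high, 160 g, open below; skirt 88 mm across, inside 80 mm wide, 62 mm deep. z up. Hold it by the bar on top: 50 mm long along x, 16 thick along y, from 18.5 to 48.5 mm above this point. At its foot (48.5 mm below) two steel ears, 20 wide, 8 thick, reach 60 mm along +x and -x. A half turn makes no difference.
- lower_shell: Fixed wooden pot, 92 mm across; origin on its axis at the worktop, z up. Cap's rim rests on its shoulder, 48 mm up (4 mm side play); tapered neck to 66 mm. Steel clips at +x and -x, 52 to 72 mm out, roof from 62 to 70 mm up, stop at the clockwise end. Cap enters with its x 30 to 90 deg counter-clockwise of this x (55 is best); locked with both x in line, stop about 5 deg beyond.
- small_canister_center (a point): Centre, half-way up, of the small closed wooden canister, 48 mm across, 95 mm high, loose. It stands upright in the lower shell on a floor 8 mm above the worktop, so its top is 103 mm above the worktop; up to 4 mm of play sideways.
- flat_cap_center (a point): Centre, half-way up, of the flat cap, a bystander: like the tall cap in width, ears and bar but only 59 mm high and 24 mm deep inside, too shallow to cover the small canister. The two caps may change places.
Things that resemble listed ones, but are neither listed nor needed, are in the scene too. What is shaped like the part that bears tall_cap_center but pink is not meant.

How it is judged:
By the outcome, as a careful person would: the job done as asked, in the order asked, and still so for the second after the job is handed in, with the robot touching nothing.
It also fails if it takes over 42 s, if anything falls off the work surface, if the arm or the gripper's body presses on something with over 40 N, if the wrist force passes 120 N, or if a joint passes its speed limit or range.

## Working session

There is one attempt and no reset: what is moved stays moved. The work goes in short steps, Python scripts to look and compute and a tool call to move; the robot and the scene stay as the last step left them, time stands still between calls to the robot, and variables do not carry over. Pictures are saved under pics/ and viewed, at most 10 in all, crops included, and the job is handed in when it is done.

Besides the shell and the picture viewer there is one more tool, called after "Emit:" as name(argument=value, ...), one argument or row to a line, values as JSON. play_rows: Moves the arm, as the interface text tells. Shift numbers are shares of 0.05 m and turn numbers shares of 8 degrees, none past 1 either way. Its arguments: {"type":"object","properties":{"series":{"type":"array"},"force":{"type":"number"}},"required":["series"]}

```bash
ls; mkdir -p pics; python3 - <<'E'
from station import ctrl, imaging
import cv2,numpy as np
o=ctrl.get_obs();print(o)
for n in("scene","top"):
    d=imaging.get_image(n);cv2.imwrite(f"pics/{n}0.png",d["color"])
    np.savez(f"pics/{n}0.npz",**d);print(n,d["fx"],d["fy"],d["cx"],d["cy"],np.round(d["extrinsics"],3).tolist())
E
```

```text
pics
{'t': 0.0, 'q': array([ 1.11199077e+00,  5.33665417e-02,  1.61428994e+00,  1.89136870e-05,
        1.47601511e+00, -1.19010515e-01]), 'dq': array([ 4.96321660e-04,  6.51147054e-04,  4.86360687e-04, -1.77342245e-03,
        5.61928984e-04,  4.94796001e-05]), 'effort': array([ 2.06565608e-03, -3.93680763e+01, -3.70181572e+01, -1.03229474e-04,
        6.96208430e-03, -1.53163404e-05]), 'tool_pos': array([0.20803072, 0.58869978, 0.23005945]), 'tool_rot': array([-0.53108405, -3.09575675,  0.00312121]), 'contact_force': array([ 0.19033412,  0.48165428, -0.36514109]), 'wrist_torque': array([-0.0341697 ,  0.04912005,  0.02375219]), 'grip_force': 0.0, 'opening': 0.0856472321897384}
scene 432.3674321209905 432.3674321209905 285.8688299414273 207.09257675514976 [[0.789, -0.614, 0.002, -0.437], [-0.457, -0.59, -0.665, 0.19], [0.41, 0.524, -0.747, 1.211], [0.0, 0.0, 0.0, 1.0]]
top 489.24705374032055 489.24705374032055 281.4299310497578 216.2141003405741 [[-0.021, -1.0, -0.014, -0.071], [-0.995, 0.022, -0.092, 0.456], [0.093, 0.012, -0.996, 1.384], [0.0, 0.0, 0.0, 1.0]]
```

View pics/scene0.png

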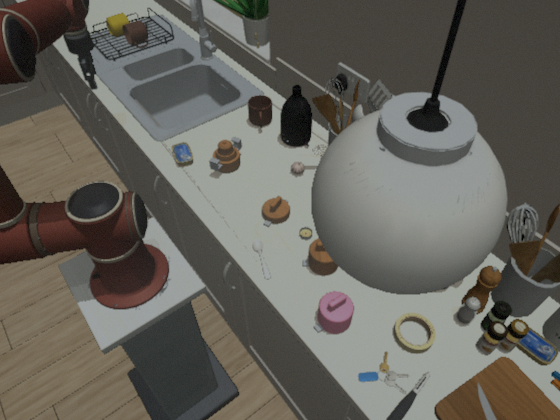

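View pics/top0.png

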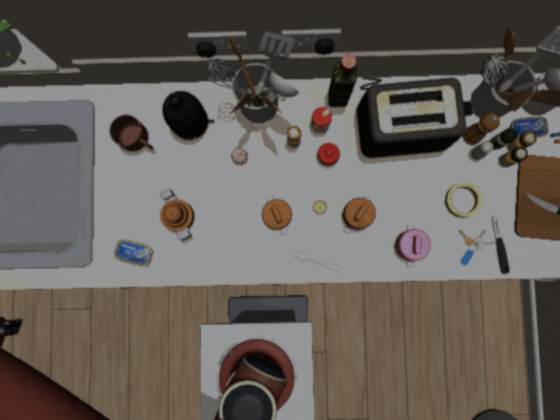

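The scene view shows the shell with clips at (227,156), a flat cap at (276,209), a taller cap at (324,255) and a pink cap at (336,310). In the top view these are at (177,215), (277,213), (360,212) and (415,245). Candidates for the tall cap are flat (276,209), brown tall (324,255) and pink (336,310). I choose brown tall and will check it in a close crop.

```bash
python3 - <<'E'
import cv2,numpy as np
t=cv2.imread("pics/top0.png");s=cv2.imread("pics/scene0.png")
def c(im,u,v,w=33,h=33): return cv2.resize(im[v-h:v+h,u-w:u+w],(264,264),interpolation=cv2.INTER_CUBIC)
a=np.hstack([c(t,177,215),c(t,277,213),c(t,360,212)]);b=np.hstack([c(s,227,155),c(s,276,209),c(s,318,255)])
cv2.imwrite("pics/crop0.png",np.vstack([a,b]))
E
```

```text
(no output)
```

View pics/crop0.png

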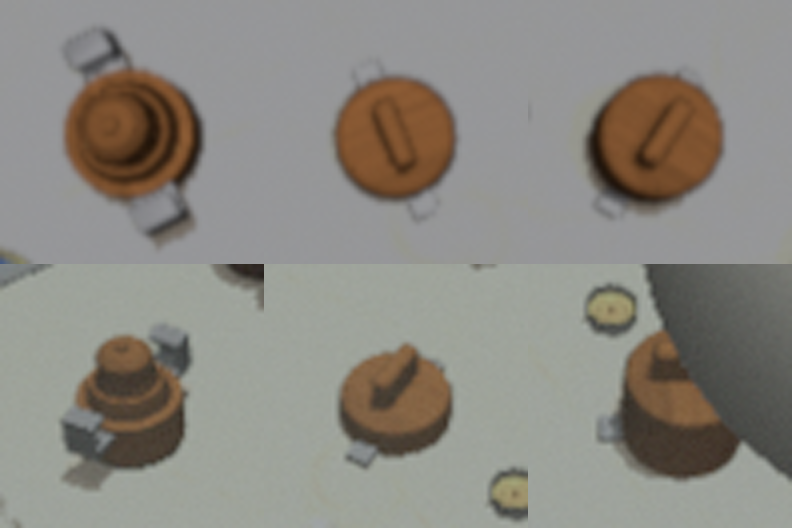

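The close crop confirms it: the right one is the tall cap with its deep skirt, ears at top-view pixels (347,230) and (367,198). The middle one is flat. The shell's clips are at about (167,194) and (184,235).

```bash
cat > h.py <<'E'
import numpy as np,cv2
from scipy.spatial.transform import Rotation as R
def ray_pin(d,uv,z):
    E=np.array(d["extrinsics"]);r=np.array([(uv[0]-d["cx"])/d["fx"],(uv[1]-d["cy"])/d["fy"],1.])
    r=E[:3,:3].T@r;c=-E[:3,:3].T@E[:3,3];return c+r*(z-c[2])/r[2]
def ray_fish(d,o,uv,z):
    v=np.array([uv[0]-d["cx"],uv[1]-d["cy"]])/d["fx"];th=np.linalg.norm(v)
    r=np.r_[v/max(th,1e-9)*np.sin(th),np.cos(th)];H=np.array(d["hand_eye"]);Rt=R.from_rotvec(o["tool_rot"]).as_matrix()
    r=Rt@H[:3,:3]@r;c=Rt@H[:3,3]+o["tool_pos"];return c+r*(z-c[2])/r[2]
def proj_fish(d,o,p):
    H=np.array(d["hand_eye"]);Rt=R.from_rotvec(o["tool_rot"]).as_matrix()
    q=H[:3,:3].T@(Rt.T@(np.array(p)-o["tool_pos"])-H[:3,3]);th=np.arctan2(np.hypot(q[0],q[1]),q[2]);n=np.hypot(q[0],q[1])
    return d["cx"]+d["fx"]*th*q[0]/n,d["cy"]+d["fx"]*th*q[1]/n
def ang(a,b): return np.degrees(np.arctan2(*(b-a)[1::-1]))%180
def move(o,target_xyz,xdir_deg):
    """rest of the move in tool axes (units of rows) to a tool pointing straight down, tool x at xdir (mod 180)"""
    Rt=R.from_rotvec(o["tool_rot"]);c,s=np.cos(np.radians(xdir_deg)),np.sin(np.radians(xdir_deg))
    best=None
    for k in(1,-1):
        T=np.array([[k*c,k*s,0],[k*s,-k*c,0],[0,0,-1.]]).T
        T=np.column_stack([[k*c,k*s,0],np.cross([0,0,-1],[k*c,k*s,0]),[0,0,-1]])
        rv=(Rt.inv()*R.from_matrix(T)).as_rotvec()
        print("shift",np.round(Rt.inv().apply(np.array(target_xyz)-o["tool_pos"])/.05,2),"turn",np.round(np.degrees(rv)/8,2))
E
python3 - <<'E'
from h import *
from station import ctrl
d=np.load("pics/top0.npz");P=lambda u,v,z:ray_pin(d,(u,v),z)
a,b=P(356.25,219,.097),P(365.5,204.75,.097);print("bar",(a+b)/2,ang(a,b))
a,b=P(347.5,230.25,.008),P(367.5,197.75,.008);print("ears",(a+b)/2,ang(a,b),np.linalg.norm(b-a))
a,b=P(167.25,193.75,.07),P(184,234.5,.07);print("clips",(a+b)/2,ang(a,b),np.linalg.norm(b-a))
print("disc",P(360,212,.067))
o=ctrl.get_obs();move(o,[.50,-.16,.231],ang(*[P(347.5,230.25,.008),P(367.5,197.75,.008)]))
E
```

```text
bar [ 0.45424196 -0.29728652  0.097     ] 145.356951163026
ears [ 0.45715691 -0.30084343  0.008     ] 146.73139232915076 0.1113174257299136
clips [0.46247691 0.21255929 0.07      ] 22.060188088138517 0.12393910565480232
disc [ 0.45687849 -0.29937134  0.067     ]
shift [-10.5  -12.17   0.  ] turn [-0.01  0.    1.73]
shift [-10.5  -12.17   0.  ] turn [-0.000e+00 -2.000e-02 -2.077e+01]
```

Emit:
play_rows(
  series=[
    [1,[-1,-0.6,0],[0,0,0]],
    [1,[-1,-0.6,0],[0,0,0]],
    [1,[-1,-0.6,0],[0,0,0]],
    [1,[-0.6,-1,0],[0,0,0]],
    [1,[-0.6,-1,0],[0,0,0]],
    [1,[-0.6,-1,0],[0,0,0]],
    [1,[-0.6,-1,0],[0,0,0]],
    [1,[-0.6,-1,0],[0,0,0]],
  ],
)

```text
t: 1.1
tool_pos: [0.3776, 0.1669, 0.2309]
tool_rot: [0.53, 3.096, -0.0]
contact_force: [0.9, -0.4, 0.0]
opening: 0.0854
grip_force: 0.0
```

Emit:
play_rows(
  series=[
    [1,[-0.6,-1,0],[0,0,0]],
    [1,[-0.6,-1,0],[0,0,0]],
    [1,[-0.6,-1,0],[0,0,0]],
    [1,[-0.6,-1,0],[0,0,0]],
    [1,[-0.6,-1,0],[0,0,0]],
    [1,[-0.6,-1,0],[0,0,0.8]],
    [1,[0,0,0],[0,0,0.9]],
    [1,[0,0,0],[0,0,0]],
  ],
)

```text
t: 2.1
tool_pos: [0.4472, -0.1746, 0.2306]
tool_rot: [-0.893, -3.01, -0.001]
contact_force: [-0.2, -0.5, -1.0]
opening: 0.0854
grip_force: 0.0
```

```bash
python3 - <<'E'
from h import *
from station import ctrl,imaging
o=ctrl.get_obs();d=imaging.get_image("wrist");np.savez("pics/w1.npz",**d,**o)
print(o["t"],o["tool_pos"],o["q"],d["fx"],d["cx"],d["cy"],np.round(d["hand_eye"],3).tolist())
print(proj_fish(d,o,[.456,-.299,.097]))
cv2.imwrite("pics/w1.png",d["color"]);move(o,[.456,-.299,.2],146.5)
E
```

```text
2.1 [ 0.44717479 -0.17455905  0.23060525] [-5.27430977e-01 -3.04442167e-01  1.93953015e+00  1.17727340e-04
  1.50797197e+00 -1.52125951e+00] 325.19226210127806 274.1276166094785 204.9773788805404 [[0.001, -0.966, -0.258, 0.064], [1.0, 0.001, -0.0, 0.001], [0.001, -0.258, 0.966, -0.143], [0.0, 0.0, 0.0, 1.0]]
(np.float64(171.65210770514463), np.float64(270.12781558581844))
shift [-1.51 -1.99  0.61] turn [ 0.   -0.01  0.06]
shift [-1.51 -1.99  0.61] turn [ 2.000e-02  0.000e+00 -2.244e+01]
```

View pics/w1.png

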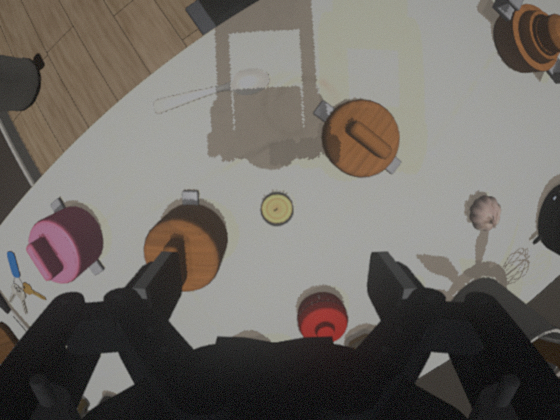

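The wrist view shows the tall cap at (185,250), the flat cap at (361,138) and pink at (65,245). The tall cap is partly hidden by a finger, so I will shift until it lies ahead of the fingers.

Emit:
play_rows(
  series=[
    [1,[-1,-0.65,0],[0,0,0]],
    [1,[-1,-0.65,0],[0,0,0]],
    [1,[-1,-0.7,0],[0,0,0]],
    [1,[0,0,0],[0,0,0]],
    [1,[0,0,0],[0,0,0]],
  ],
)

```text
t: 2.78
tool_pos: [0.5187, -0.3387, 0.2309]
tool_rot: [-0.891, -3.012, -0.001]
contact_force: [-0.0, 0.3, 0.6]
opening: 0.0855
grip_force: 0.0
```

```bash
python3 - <<'E'
from h import *
from station import ctrl,imaging
o=ctrl.get_obs();d=imaging.get_image("wrist");np.savez("pics/w2.npz",**d,**o)
print(o["tool_pos"]);u,v=proj_fish(d,o,[.456,-.299,.067]);print(u,v)
u,v=int(u),int(v);im=d["color"][max(v-75,0):v+75,u-100:u+100];print(max(v-75,0),u-100)
cv2.imwrite("pics/w2.png",cv2.resize(im,None,fx=4,fy=4,interpolation=cv2.INTER_CUBIC))
E
```

```text
[ 0.5187287  -0.33873121  0.23094029]
272.60793517701126 109.8458877607841
34 172
```

View pics/w2.png

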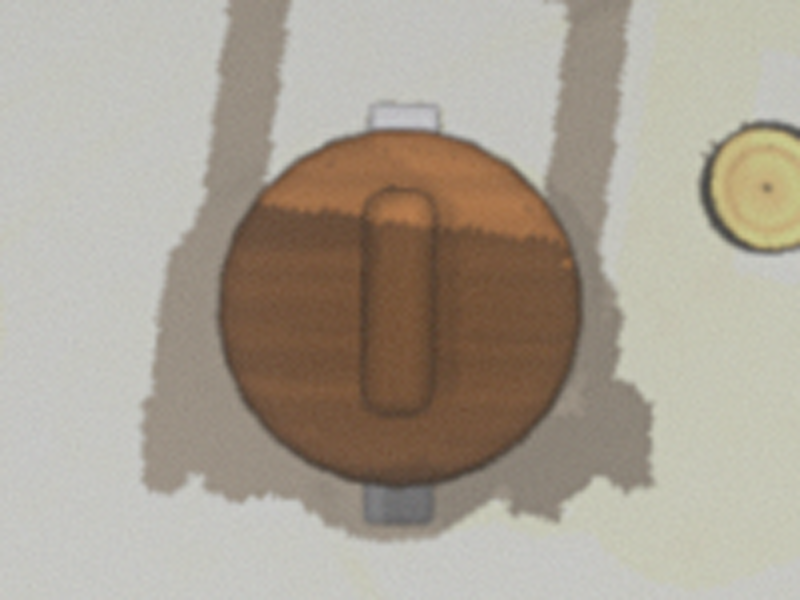

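The crop shows the tall cap with its bar running from (401,187) to (398,415), its ears ending at (405,102) and (399,525), and its disc centred at (400,308).

```bash
python3 - <<'E'
from h import *
d=np.load("pics/w2.npz");o=d;P=lambda u,v,z:ray_fish(d,o,(172+u/4,34+v/4),z)
a,b=P(401,187,.097),P(398,415,.097);print("bar",(a+b)/2,ang(a,b),np.linalg.norm(b-a))
a,b=P(405,102,.008),P(399,525,.008);print("ears",(a+b)/2,ang(a,b),np.linalg.norm(b-a))
a,b=P(220,308,.067),P(581,308,.067);print("disc w",(a+b)/2,np.linalg.norm(b-a))
a,b=P(400,129,.067),P(400,487,.067);print("disc h",(a+b)/2,np.linalg.norm(b-a))
from station import ctrl
move(ctrl.get_obs(),[.456,-.299,.0],147)
E
```

```text
bar [ 0.45606571 -0.29961319  0.097     ] 146.33868142162163 0.04870969542365778
ears [ 0.45635489 -0.29973809  0.008     ] 146.28497913129556 0.12011188062070113
disc w [ 0.45617707 -0.29969305  0.067     ] 0.08453631254384893
disc h [ 0.45645808 -0.29998563  0.067     ] 0.08505721655190623
shift [ 1.48 -0.02  4.63] turn [ 0.   -0.    0.01]
shift [ 1.48 -0.02  4.63] turn [  0.     0.   -22.49]
```

Emit:
play_rows(
  series=[
    [1,[0.8,-0.03,0.5],[0,0,0.1]],
    [1,[0.67,0,0.5],[0,0,0]],
    [1,[0,0,0.9],[0,0,0]],
    [1,[0,0,0.7],[0,0,0]],
    [1,[0,0,0.4],[0,0,0]],
    [1,[0,0,0.22],[0,0,0]],
    [1,[0,0,0],[0,0,0]],
  ],
  force=80,
)

```text
t: 3.7
tool_pos: [0.4567, -0.3004, 0.0706]
tool_rot: [0.914, 3.005, -0.0]
contact_force: [-0.0, 0.1, -0.5]
opening: 0.0853
grip_force: 0.0
```

Emit:
play_rows(
  series=[
    [0,[0,0,0],[0,0,0]],
    [0,[0,0,0],[0,0,0]],
    [0,[0,0,0],[0,0,0]],
    [0,[0,0,0],[0,0,0]],
    [0,[0,0,0],[0,0,0]],
    [0,[0,0,0],[0,0,0]],
  ],
  force=80,
)

```text
t: 4.45
tool_pos: [0.4567, -0.3008, 0.0707]
tool_rot: [0.915, 3.005, -0.001]
contact_force: [-0.7, -1.1, 2.0]
opening: 0.0149
grip_force: 78.2
```

Emit:
play_rows(
  series=[
    [0,[0,0,-0.4],[0,0,0]],
    [0,[0,0,-0.8],[0,0,0]],
    [0,[0,0,-0.9],[0,0,0]],
    [0,[0,0,-0.9],[0,0,0]],
    [0,[0,0,-0.6],[0,0,0]],
    [0,[0.3,0.4,0],[0,0,0]],
    [0,[0.6,0.8,0],[0,0,0]],
    [0,[0.6,0.8,0],[0,0,0]],
  ],
)

```text
t: 5.45
tool_pos: [0.4486, -0.173, 0.2484]
tool_rot: [-0.915, -3.002, -0.002]
contact_force: [1.0, 0.6, -0.8]
opening: 0.0147
grip_force: 78.2
```

Emit:
play_rows(
  series=[
    [0,[0.6,0.8,0],[0,0,0]],
    [0,[0.6,0.8,0],[0,0,0]],
    [0,[0.6,0.8,0],[0,0,0]],
    [0,[0.6,0.8,0],[0,0,0]],
    [0,[0.6,0.8,0],[0,0,0]],
    [0,[0.4,0.6,0],[0,0,0]],
    [0,[0.28,0.42,0],[0,0,0.6]],
    [0,[0,0,0],[0,0,1]],
  ],
)

```text
t: 6.45
tool_pos: [0.4348, 0.1375, 0.2483]
tool_rot: [-1.243, -2.881, 0.002]
contact_force: [0.8, -0.4, -2.3]
opening: 0.0148
grip_force: 78.4
```

Emit:
play_rows(
  series=[
    [0,[0,0,0],[0,0,1]],
    [0,[0,0,0],[0,0,1]],
    [0,[0,0,0],[0,0,1]],
    [0,[0,0,0],[0,0,1]],
    [0,[0,0,0],[0,0,1]],
    [0,[0,0,0],[0,0,1]],
    [0,[0,0,0],[0,0,1]],
    [0,[0,0,0],[0,0,0]],
  ],
)

```text
t: 7.45
tool_pos: [0.4354, 0.1358, 0.2486]
tool_rot: [-2.449, -1.965, 0.004]
contact_force: [-0.6, -0.7, -1.6]
opening: 0.0152
grip_force: 78.4
```

```bash
python3 - <<'E'
from h import *
from station import ctrl,imaging
o=ctrl.get_obs();d=imaging.get_image("wrist");np.savez("pics/w3.npz",**d,**o)
print(o["t"],o["tool_pos"],o["tool_rot"],o["q"]);u,v=proj_fish(d,o,[.4625,.2126,.066]);print(u,v)
u,v=int(u),int(v);im=d["color"][max(v-75,0):max(v-75,0)+150,u-100:u+100];print(max(v-75,0),u-100)
cv2.imwrite("pics/w3.png",cv2.resize(im,None,fx=4,fy=4,interpolation=cv2.INTER_CUBIC))
E
```

```text
7.45 [0.43543076 0.1357706  0.2485726 ] [-2.44912281 -1.96462533  0.00376797] [ 1.38621441e-01 -3.77812944e-01  1.96594187e+00  3.62460688e-04
  1.55647381e+00  3.57280402e-01]
283.66269585841934 104.56970298118351
29 183
```

View pics/w3.png

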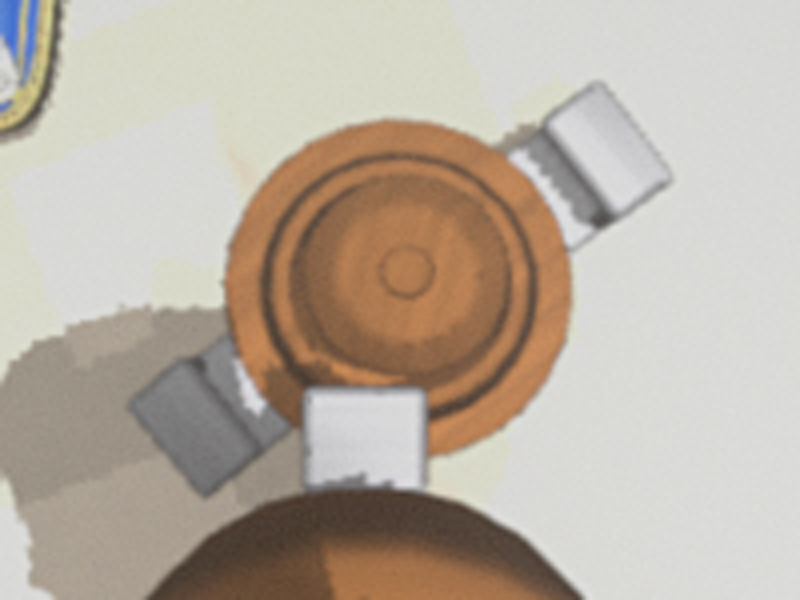

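The wrist crop shows the right clip roof centred at (607,153) and the left at (196,426). The shell's rim is centred near (399,291) and the canister top near (405,272). The held cap's front ear has its edge from (305,388) to (428,387).

```bash
python3 - <<'E'
from h import *
d=np.load("pics/w3.npz");o=d;P=lambda u,v,z:ray_fish(d,o,(183+u/4,29+v/4),z)
r=[P(*c,.07) for c in((546,125),(610,222),(600,84),(672,180))];l=[P(*c,.07) for c in((255,445),(193,358),(206,497),(130,403))]
a,b=sum(l)/4,sum(r)/4;print("clips",(a+b)/2,ang(a,b),np.linalg.norm(b-a))
for q in(r,l): print("edges-90",(ang(q[0],q[1])-90)%180,(ang(q[2],q[3])-90)%180,"radial",ang(q[0],q[2]),ang(q[1],q[3]),"w",np.linalg.norm(q[0]-q[1]))
print("shoulder",(P(226,291,.048)+P(572,291,.048))/2,np.linalg.norm(P(226,291,.048)-P(572,291,.048)),P(399,119,.048))
print("canister",P(405,272,.103),P(403,275,.1))
a,b=P(305,388,.186),P(428,387,.186);Rt=R.from_rotvec(o["tool_rot"]);x=Rt.apply([1,0,0]);xa=np.degrees(np.arctan2(x[1],x[0]))
print("ear tip in tool",Rt.inv().apply((a+b)/2-o["tool_pos"]),"w",np.linalg.norm(a-b),"edge ang-90",(ang(a,b)-90)%180,"tool x",xa, "tilt",Rt.apply([0,0,1]))
E
```

```text
clips [0.46303037 0.21683946 0.07      ] 21.866997249695892 0.12266851054988447
edges-90 21.067271716108863 24.82384874872031 radial 27.374375303702 23.848547551276088 w 0.02879919883667408
edges-90 22.204591316944658 25.542586339644757 radial 33.50701607818408 21.638362542839786 w 0.026588454551017104
shoulder [0.4631254  0.21702582 0.048     ] 0.0905067652366164 [0.4728109  0.26150028 0.048     ]
canister [0.46312943 0.21759635 0.103     ] [0.4626801  0.21721629 0.1       ]
ear tip in tool [0.06187023 0.00120019 0.06252522] w 0.019244841545235057 edge ang-90 78.0170445449541 tool x 77.4714959270091 tilt [-3.03127791e-03 -5.69787192e-05 -9.99995404e-01]
```

Emit:
play_rows(
  series=[
    [0,[0.4,0.05,0],[0,0,0]],
    [0,[0.7,0.08,0],[0,0,0]],
    [0,[0.57,0.05,0],[0,0,0]],
    [0,[0,0,0.3],[0,0,0]],
    [0,[0,0,0.6],[0,0,0]],
    [0,[0,0,0.6],[0,0,0]],
    [0,[0,0,0.5],[0,0,0]],
    [0,[0,0,0],[0,0,0]],
  ],
)

```text
t: 8.5
tool_pos: [0.4614, 0.2135, 0.1466]
tool_rot: [-2.45, -1.962, 0.011]
contact_force: [-0.6, -0.1, -1.5]
opening: 0.0149
grip_force: 78.3
```

Emit:
play_rows(
  series=[
    [0,[0,0,0.1],[0,0,0]],
    [0,[0,0,0.1],[0,0,0]],
    [0,[0,0,0.1],[0,0,0]],
    [0,[0,0,0.1],[0,0,0]],
    [0,[0,0,0],[0,0,0]],
  ],
)

```text
t: 9.12
tool_pos: [0.4638, 0.2146, 0.1297]
tool_rot: [-2.453, -1.963, 0.001]
contact_force: [-1.1, 0.1, -0.1]
opening: 0.0143
grip_force: 78.3
```

Emit:
play_rows(
  series=[
    [0,[0,0,0.08],[0,0,0]],
    [0,[0,0,0.06],[0,0,0]],
    [0,[0,0,0],[0,0,0]],
  ],
)

```text
t: 9.5
tool_pos: [0.4639, 0.2147, 0.1229]
tool_rot: [-2.453, -1.963, 0.001]
contact_force: [-0.4, 1.3, -1.1]
opening: 0.015
grip_force: 78.3
```

```bash
python3 - <<'E'
from h import *
from station import ctrl,imaging
d=imaging.get_image("scene");t=imaging.get_image("top");o=ctrl.get_obs();print(o["tool_pos"],o["contact_force"],o["wrist_torque"])
c=lambda im,u,v,k: cv2.resize(im[v-k:v+k,u-k:u+k],(400,400),interpolation=cv2.INTER_CUBIC)
cv2.imwrite("pics/s4.png",np.hstack([c(d["color"],227,150,40),c(t["color"],177,215,33)]))
E
```

```text
[0.46419374 0.21473353 0.12330749] [-0.07650348 -0.41598875 -0.45952895] [ 0.02314769 -0.04345826  0.03227443]
```

View pics/s4.png

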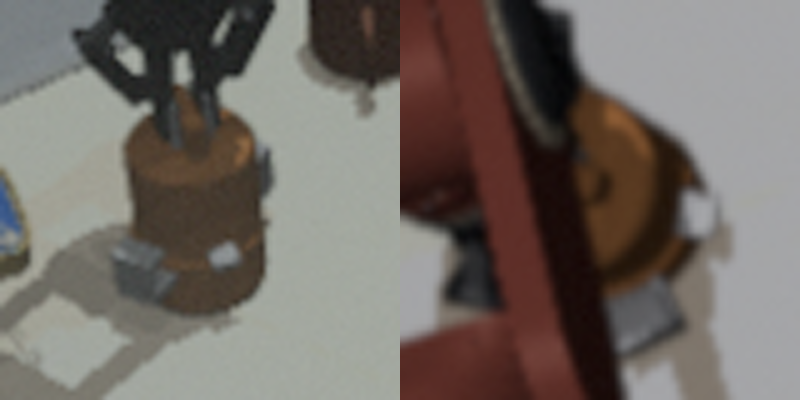

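The scene view shows the cap over the shell, with its ear at (225,255) clear of the clip at (140,270), a few mm from its seat.

Emit:
play_rows(
  series=[
    [0,[0,-0.03,0.04],[0,0,0]],
    [0,[0,0,0.03],[0,0,0]],
    [0,[0,0,0.02],[0,0,0]],
    [0,[0,0,0],[0,0,0]],
  ],
)

```text
t: 10.1
tool_pos: [0.4628, 0.2151, 0.1188]
tool_rot: [2.453, 1.963, 0.0]
contact_force: [-0.2, 0.2, -1.7]
opening: 0.0149
grip_force: 78.4
```

Emit:
play_rows(
  series=[
    [0,[0,0,0.02],[0,0,0]],
    [0,[0,0,0],[0,0,0]],
  ],
)

```text
t: 10.35
tool_pos: [0.4629, 0.2152, 0.1187]
tool_rot: [2.453, 1.963, 0.0]
contact_force: [-2.5, -0.9, 5.4]
opening: 0.0147
grip_force: 79.2
```

Emit:
play_rows(
  series=[
    [0,[0,0,0.02],[0,0,0]],
    [0,[0,0,0],[0,0,0]],
  ],
)

```text
t: 10.6
tool_pos: [0.463, 0.2152, 0.1187]
tool_rot: [2.453, 1.963, -0.0]
contact_force: [-6.7, -1.6, 10.1]
opening: 0.0141
grip_force: 80.0
```

Emit:
play_rows(
  series=[
    [0,[0,0,-0.02],[0,0,0.4]],
    [0,[0,0,0],[0,0,0.8]],
    [0,[0,0,0],[0,0,0.8]],
    [0,[0,0,0],[0,0,0.8]],
    [0,[0,0,0],[0,0,0]],
  ],
)

```text
t: 11.22
tool_pos: [0.4636, 0.2151, 0.1186]
tool_rot: [2.786, 1.45, 0.003]
contact_force: [0.1, -0.0, 3.2]
opening: 0.0145
grip_force: 79.1
```

```bash
python3 -c "
from station import ctrl
o=ctrl.get_obs();print(o['tool_pos'],o['tool_rot'],o['contact_force'],o['wrist_torque'])"
```

```text
[0.46361703 0.21510011 0.11859783] [2.78594795 1.45007966 0.00323326] [ 0.0767853  -0.00827022  3.16288496] [-0.21853878 -0.14974763 -0.04087956]
```

Emit:
play_rows(
  series=[
    [0,[0,0,0],[0,0,0.8]],
    [0,[0,0,0],[0,0,0.8]],
    [0,[0,0,0],[0,0,0.8]],
    [0,[0,0,0],[0,0,0]],
  ],
)

```text
t: 11.72
tool_pos: [0.4631, 0.2154, 0.1186]
tool_rot: [-2.989, -0.967, -0.002]
contact_force: [-2.4, 0.3, 6.2]
opening: 0.0147
grip_force: 79.4
```

Emit:
play_rows(
  series=[
    [0,[0,0,0],[0,0,0.6]],
    [0,[0,0,0],[0,0,0.6]],
    [0,[0,0,0],[0,0,0.45]],
    [0,[0,0,0],[0,0,0]],
  ],
)

```text
t: 12.22
tool_pos: [0.4632, 0.2157, 0.1187]
tool_rot: [-3.079, -0.619, -0.003]
contact_force: [-1.1, 2.8, 5.8]
opening: 0.0146
grip_force: 79.4
```

```bash
python3 -c "
from station import ctrl
o=ctrl.get_obs();print(o['tool_pos'],o['tool_rot'],o['contact_force'],o['wrist_torque'])"
```

```text
[0.46322279 0.21574238 0.11866744] [-3.07864017e+00 -6.19335495e-01 -2.51942858e-03] [-1.07007501  2.82299119  5.83327083] [0.18086019 0.23834776 0.22534217]
```

Emit:
play_rows(
  series=[
    [0,[0,0,-0.01],[0,0,0]],
    [1,[0,0,0],[0,0,0]],
    [1,[0,0,0],[0,0,0]],
    [1,[0,0,0],[0,0,0]],
    [1,[0,0,0],[0,0,0]],
    [1,[0,0,0],[0,0,0]],
  ],
)

```text
t: 12.98
tool_pos: [0.4627, 0.215, 0.1182]
tool_rot: [3.081, 0.614, -0.0]
contact_force: [-0.4, -0.2, -0.5]
opening: 0.0852
grip_force: 0.0
```

Emit:
play_rows(
  series=[
    [1,[0,0,-0.4],[0,0,0]],
    [1,[0,0,-0.8],[0,0,0]],
    [1,[0,0,-0.8],[0,0,0]],
    [1,[-0.6,0,-0.5],[0,0,0]],
    [1,[-0.8,0,0],[0,0,0]],
    [1,[0,0,0],[0,0,0]],
    [1,[0,0,0],[0,0,0]],
  ],
)

```text
t: 13.85
tool_pos: [0.3983, 0.1883, 0.2433]
tool_rot: [-3.081, -0.614, -0.001]
contact_force: [-0.7, -0.3, 0.3]
opening: 0.0855
grip_force: 0.0
```

```bash
python3 - <<'E'
from h import *
from station import ctrl,imaging
o=ctrl.get_obs();d=imaging.get_image("wrist");np.savez("pics/w5.npz",**d,**o)
print(o["t"],o["tool_pos"],o["tool_rot"]);u,v=proj_fish(d,o,[.463,.217,.1]);print(u,v)
u,v=int(u),int(v);im=d["color"][max(v-75,0):max(v-75,0)+150,u-100:u+100];print(max(v-75,0),u-100)
cv2.imwrite("pics/w5.png",cv2.resize(im,None,fx=4,fy=4,interpolation=cv2.INTER_CUBIC))
E
```

```text
13.85 [0.39834985 0.18830098 0.24331857] [-3.08103228e+00 -6.13588970e-01 -9.70413323e-04]
271.79316776437645 114.90823211145327
39 171
```

View pics/w5.png

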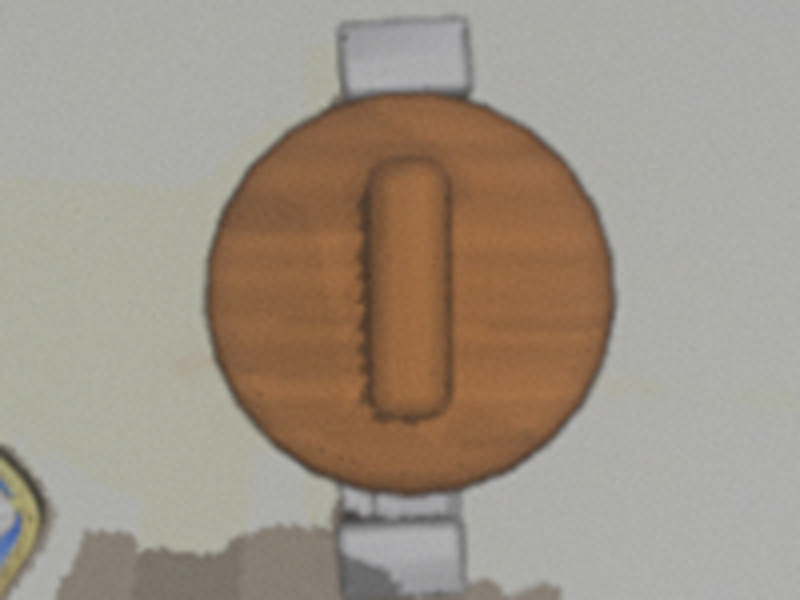

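The wrist crop shows the cap locked, with its bar running (410,157) to (410,418) and the clip roofs above and below at (405,58) and (403,557). I will check the angle numerically.

```bash
python3 - <<'E'
from h import *
d=np.load("pics/w5.npz");o=d;P=lambda u,v,z:ray_fish(d,o,(171+u/4,39+v/4),z)
t=[P(*c,.07) for c in((338,25),(468,16))];print("top outer-90",ang(*t)-90,np.linalg.norm(t[1]-t[0]))
b=[P(*c,.07) for c in((340,524),(463,517))];print("bot inner-90",ang(*b)-90,np.linalg.norm(b[1]-b[0]))
e=[P(*c,.07) for c in((338,25),(342,592))];print("left edges",ang(*e), "right", ang(P(468,16,.07),P(466,592,.07)))
print("side edges top L,R",ang(P(338,25,.07),P(345,98,.07)),ang(P(468,16,.07),P(472,92,.07)),"bot L,R",ang(P(340,524,.07),P(342,592,.07)),ang(P(463,517,.07),P(466,592,.07)))
m=[P(404,55,.07),P(403,557,.07)];print("clips mid",(m[0]+m[1])/2,ang(*m))
a,b=P(371,220,.145),P(371,380,.145);a2,b2=P(451,200,.145),P(451,380,.145);print("bar",ang(a,b),ang(a2,b2));a,b=P(411,157,.145),P(411,420,.145);print("bar ctr",(a+b)/2,ang(a,b),np.linalg.norm(a-b))
print("disc",(P(208,295,.115)+P(613,295,.115))/2,(P(411,93,.115)+P(411,493,.115))/2)
# line segments of bright-clip edges
g=cv2.cvtColor(d["color"],cv2.COLOR_BGR2GRAY)
for (y0,y1,n) in((39,65,"top"),(164,192,"bot")):
    roi=cv2.resize(g[y0:y1,246:300],None,fx=4,fy=4,interpolation=cv2.INTER_CUBIC)
    L=cv2.createLineSegmentDetector().detect(roi)[0]
    for x1,ya,x2,yb in L[:,0]/4:
        if np.hypot(x2-x1,yb-ya)>10:
            p,q=[ray_fish(d,o,(246+x-.375,y0+y-.375),.07) for x,y in((x1,ya),(x2,yb))];print(n,np.round([x1,ya,x2,yb],1),round(ang(p,q),1))
E
```

```text
top outer-90 26.69587265365263 0.0312841684005015
bot inner-90 25.84240251057038 0.0302528180930043
left edges 22.73562532374774 right 22.568999078234242
side edges top L,R 27.906561920941698 25.304493093833003 bot L,R 23.59873489326003 25.303407107196307
clips mid [0.46303568 0.21716776 0.07      ] 22.441279402885925
bar 22.450051386735055 22.700247100249157
bar ctr [0.46562892 0.21623296 0.145     ] 22.579857224197127 0.04897032662519348
disc [0.4656167  0.21635685 0.115     ] [0.46562078 0.21624437 0.115     ]
top [ 9.9 24.   8.6  7.6] 27.1
top [14.8 22.9 28.6 22.1] 115.8
top [28.9 21.9 41.4 22.3] 111.1
top [42.1  4.5 43.5 19.6] 27.3
top [10.5  5.1 28.   4. ] 116.2
top [41.2 20.2 40.   6.4] 26.9
bot [22.4  3.9 37.6  3.1] 115.6
bot [31.8  6.1 19.2  6.7] 115.5
bot [41.5  5.8 41.8 19.8] 24.3
```

```bash
python3 - <<'E'
from h import *
d=np.load("pics/w3.npz");o=d;g=cv2.cvtColor(d["color"],cv2.COLOR_BGR2GRAY)
for (x0,x1,y0,y1,n) in((312,354,46,88,"R"),(212,252,114,156,"L")):
    roi=cv2.resize(g[y0:y1,x0:x1],None,fx=4,fy=4,interpolation=cv2.INTER_CUBIC)
    for xa,ya,x2,yb in cv2.createLineSegmentDetector().detect(roi)[0][:,0]/4:
        if np.hypot(x2-xa,yb-ya)>9:
            p,q=[ray_fish(d,o,(x0+x-.375,y0+y-.375),.07) for x,y in((xa,ya),(x2,yb))];print(n,np.round([xa,ya,x2,yb],1),round(ang(p,q)%90,1),round(np.linalg.norm(p-q)*1e3))
from station import ctrl
move(ctrl.get_obs(),[.4635,.2155,.1187],22.5)
E
```

```text
R [ 0.1 23.6  7.7 32.8] 26.8 12
R [39.3 28.5 27.3 37.2] 25.5 15
R [ 7.2 32.4 12.1 41.4] 15.8 10
R [ 7.5 13.8 25.2 36.9] 25.2 29
R [ 6.7 11.8 19.7  2.6] 25.3 17
R [17.1  6.9  8.2 13.3] 26.0 11
R [26.4 35.3 35.8 28.1] 27.3 12
L [37.6 16.1 32.1  7.9] 20.9 10
L [29.1  5.  32.3 16.5] 2.4 12
L [39.4 26.3 28.4 35.3] 26.3 14
L [18.7 36.7 11.8 28.2] 25.4 11
L [ 4.3 13.7 14.4  5. ] 26.6 13
shift [ 1.41 -0.    2.49] turn [-0. -0.  0.]
shift [ 1.41 -0.    2.49] turn [  0.   -0.  -22.5]
```

The clip edges in both views put the shell's x at about 26°, while the bar is at 22.6°, so the cap is about 3.5° too far towards the stop. I will regrasp and turn it back by that much.

Emit:
play_rows(
  series=[
    [1,[0.8,0,0],[0,0,0]],
    [1,[0.6,0,0.3],[0,0,0]],
    [1,[0,0,0.8],[0,0,0]],
    [1,[0,0,0.8],[0,0,0]],
    [1,[0,0,0.4],[0,0,0]],
    [1,[0,0,0.16],[0,0,0]],
    [1,[0,0,0],[0,0,0]],
  ],
)

```text
t: 14.78
tool_pos: [0.463, 0.2152, 0.12]
tool_rot: [3.081, 0.614, -0.001]
contact_force: [-0.4, -0.2, 0.0]
opening: 0.0851
grip_force: 0.0
```

Emit:
play_rows(
  series=[
    [0,[0,0,0],[0,0,0]],
    [0,[0,0,0],[0,0,0]],
    [0,[0,0,0],[0,0,0]],
    [0,[0,0,0],[0,0,0]],
    [0,[0,0,0],[0,0,0]],
    [0,[0,0,0],[0,0,-0.22]],
    [0,[0,0,0],[0,0,-0.22]],
    [0,[0,0,0],[0,0,0]],
  ],
)

```text
t: 15.78
tool_pos: [0.4631, 0.2147, 0.1207]
tool_rot: [3.06, 0.708, 0.001]
contact_force: [-0.9, -1.1, 4.1]
opening: 0.0147
grip_force: 78.8
```

Emit:
play_rows(
  series=[
    [1,[0,0,0],[0,0,0]],
    [1,[0,0,0],[0,0,0]],
    [1,[0,0,0],[0,0,0]],
    [1,[0,0,0],[0,0,0]],
    [1,[0,0,0],[0,0,0]],
  ],
)

```text
t: 16.4
tool_pos: [0.4627, 0.2151, 0.1203]
tool_rot: [-3.061, -0.708, 0.0]
contact_force: [0.3, -0.1, 0.3]
opening: 0.0854
grip_force: 0.0
```

Emit:
play_rows(
  series=[
    [1,[0,0,-0.4],[0,0,0]],
    [1,[0,0,-0.8],[0,0,0]],
    [1,[0,0,-0.8],[0,0,0]],
    [1,[-0.6,0,-0.5],[0,0,0]],
    [1,[-0.8,0,0],[0,0,0]],
    [1,[0,0,0],[0,0,0]],
    [1,[0,0,0],[0,0,0]],
  ],
)

```text
t: 17.27
tool_pos: [0.4001, 0.1844, 0.2453]
tool_rot: [-3.061, -0.708, -0.001]
contact_force: [0.4, 0.5, 0.2]
opening: 0.0854
grip_force: 0.0
```

```bash
python3 - <<'E'
from h import *
from station import ctrl,imaging
o=ctrl.get_obs();d=imaging.get_image("wrist");s=imaging.get_image("scene")["color"];np.savez("pics/w6.npz",**d,**o)
print(o["t"],o["tool_pos"],o["tool_rot"]);u,v=proj_fish(d,o,[.463,.217,.1])
u,v=int(u),max(int(v)-75,0);print(v,u-75);w=d["color"][v:v+150,u-75:u+75]
f=lambda im: cv2.resize(im,(400,400),interpolation=cv2.INTER_CUBIC)
cv2.imwrite("pics/w6.png",np.hstack([f(w),f(s[110:190,187:267])]))
E
```

```text
17.275 [0.40011952 0.18442114 0.24533934] [-3.06066946e+00 -7.07898038e-01 -1.02963989e-03]
39 196
```

View pics/w6.png

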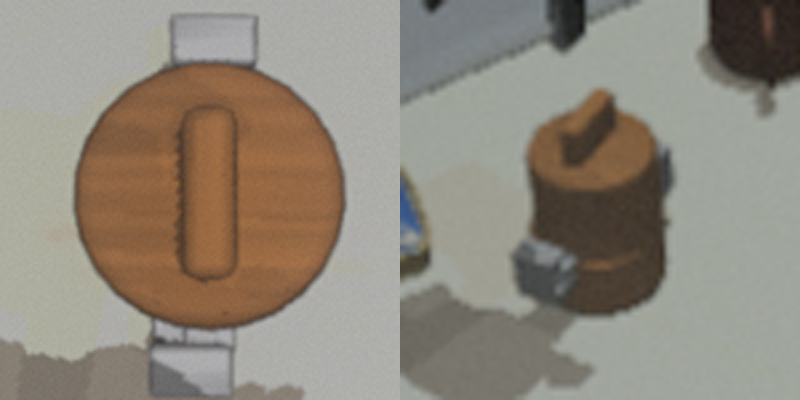

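The wrist view (left) shows the bar parallel to the clip edges, with the clip roofs at (214,42) and (192,370). The scene view (right) shows the cap seated with its ears under the clips.

```bash
python3 -c "
from station import ctrl
print(ctrl.finish_job())"
```

```text
the job is handed in; nothing more can be done
None
```

The tall cap is seated over the small canister with its ears under the clips and its grip bar lined up with them (both at about 26°, checked in the wrist view); I handed the job in at about 17 s with the arm clear and the flat cap never touched, and it included one regrasp to turn the cap back about 3.5° after I first twisted it too far.

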